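# Hold the gas-cylinder pen open

### The arm

A 6-joint arm with a two-finger parallel gripper is mounted at the origin on the work surface. World frame = base frame: x ahead of the robot, y to its left, z up, the work surface at z = 0. Lengths are in m, angles in degrees, forces in N, time in s.
With the tool pointing down it reaches from about 0.325 to 0.775 m from the base axis. Payload 5.5 kg.
Tool frame: the origin (TCP) lies at the centre of the arm's flange, where the gripper is bolted on; the fingertips stand 182 mm ahead of it and the grasp point (between the pads) lies 163 mm ahead of it; z points along the fingers, y is the direction in which the jaws open and shut (so a half turn about z gives the same grasp; the last joint's range is limited). The gripper opens to 88 mm and grips with 3 to 60 N. Pads are 20 mm wide; open, the fingers measure 115 mm over their backs; the gripper's body (75 mm by 178 mm) begins 61 mm behind the grasp point.
Start: joints at [66.366, 5.22, 70.514, -0, 104.267, -3.249], TCP at [0.209, 0.562, 0.405] pointing down, gripper open.
Joint ranges: [-164.24, 164.24], [-49.07, 125.15], [9.68, 141.18], [-86.29, 266.29], [3.28, 154.24], [-151.56, 151.56]. Speed limits (degrees/s): [147.25, 147.25, 172.46, 180, 180, 180].

### API

Orientations are given as [roll, pitch, yaw] about the fixed x, y, z axes, in that order (R = Rz(yaw) Ry(pitch) Rx(roll)).
In Python, from station import r gives the robot as it stands. The module is installed in compiled form; this text tells all that it offers. Calls block until the motion is done:
- r.reach(position, orientation): joint-space move of the TCP to a pose.
- r.servo_line(position, rotation=None, speed=0.15): straight line of the TCP; rotation=None keeps the orientation; speed is the mean speed in m/s.
- r.move_joints(angles): joint-space move.
- r.let_go() and r.grab(squeeze=None): open the fingers fully, or close them until they stop; squeeze is the grip in N (None keeps the last).
- r.wait(seconds).
- r.inverse_kinematics(position, orientation): joint angles nearest the present ones, or None.
- r.sense(): the state.
- r.snapshot(name): name is "scene" or "top"; returns a dict with "frame" (480x640x3 uint8, red, green, blue), "fx", "fy", "cx", "cy" (pixels), "dist_coeffs" ([k1, k2, p1, p2, k3] as OpenCV has them; the pictures are not rectified), "R" (3x3) and "t" (3): a world point X has camera coordinates R X + t. Camera axes: x right, y down, z forward; pixel columns grow to the right and rows downward; lengths in m; the calibration is good to about 2 mm. A picture is of the moment at which its call begins. There is no depth.
A pose or a line that the arm cannot do raises r.IKError and nothing moves.
- r.hand_in(): hands the job in, once; it reports no verdict.
The state is a dict: "clock": time; "joints": joint angles; "joint_vel": joint speeds; "joint_torque": joint torques, N m; "tcp_pos": TCP position; "orientation": TCP orientation; "contact_force": force on the tool from outside, world axes, zero at the start; "torque": the same for the moment, N m; "opening": finger opening in m.
Only numpy, scipy, OpenCV 4.12 (cv2) and the standard library are available. Lean on these libraries where they do the work, as an engineer would, in place of code of your own. Each camera call takes 0.05 s, during which the arm holds its last target.

### The job

Open the gate of the bench cylinder pen for a colleague who is about to change the gas cylinders: squeeze the centre catch fully home first, then the catch at the gate's free end, and take the gate by its upright handle and swing it out past its detent until it stands at a right angle to its shut position or a little more. The gate springs back if let go, so finish still holding it wide open by the handle. Leave both cylinders standing in the pen and the things on the bench where they are.

Things in the scene. Friction and masses are not known exactly. Their poses are not given: they have to be found in the camera images.
- pen: Dark grey metal stall for gas cylinders, fixed to the bench: 326 mm long (y), 150 mm deep, two bays side by side behind one gate. Origin on the bench under the middle of the shut gate. z up; -x points straight out through the gate, the way it opens; +y points along the shut gate to the hinge (nearer the robot), -y to the free end. Its posts and rails are at most 150 mm high, except the two keepers.
- gate_hinge (a point): Point on the upright hinge axis, 150 mm above the bench (height of the gate's top rail); axes as the pen's. The gate is 284 mm long, 16 mm thick, barred. In a row along its rail, by distance from the hinge axis: centre catch 57 to 91 mm, handle 164 mm, end catch 214 to 248 mm.
- centre_keeper (a point): Top centre (175 mm high) of the centre keeper, on the pen's divider post, 137 mm from the hinge axis: an inverted-U steel bracket, 16 mm long along the gate, that straddles the centre bolt. The gate's rail passes below it. 38 mm are free between it and the thumb tab of the shot catch.
- end_keeper (a point): Top centre (175 mm high) of the like keeper for the end bolt, on the pen's end post, 294 mm from the hinge axis; again 38 mm free to the thumb tab.
- gate (a joint): Gate angle, rad: 0 shut, grows as it swings out, stop at 1.85. Locked while a bolt is in its keeper. A weak spring closes it (at 1.6 rad under 2 N at the handle). At about 0.6 to 0.9 rad a spring plunger under the gate rides over a ridge on the plate by the hinge, taking about 8 N at the handle; let go beyond that, the gate swings back to rest half open against the ridge.
- handle: Upright handle on the gate's rail, 164 mm from the hinge axis: a round ivory nylon post 18 mm in diameter from 150 to 200 mm above the bench. 41 mm are free between it and the fixed tab of the end catch, 10 mm between it and the centre keeper while the gate is shut. Origin at its foot, 150 mm high; axes turn with the gate (-y away from the hinge, -x outwards).
- handle_centre (a point): Centre of the round ivory handle, 175 mm above the bench; being round, it may turn between the fingers. Pinch it across the shut gate: in front of and behind the rail (16 mm wide) there is room, the catches (top 185 mm) and keepers (175 mm) stand to its sides. The cylinders' tops are 192 mm high.
- centre_grip: Fixed finger tab of the centre catch: upright steel plate, 6 mm thick along the gate, 20 mm wide across it, from 151 to 185 mm above the bench, 60 mm from the hinge axis. Origin at its foot, 150 mm high; axes turn with the gate.
- centre_tab: Sliding thumb tab of the centre catch, same size as the fixed one and farther from the hinge: 28 mm between centres (34 mm over both) with the bolt shot, 14 mm (20 mm over both) squeezed home. Origin at its foot, 150 mm high. Its bolt, a round bar 8 mm thick, lies on the rail (top 159.5 mm above the bench) and runs from the tab 49 mm away from the hinge into the keeper.
- centre_catch (a joint): Centre catch, m: 0 bolt shot, 0.014 squeezed home (thumb tab against its stop, towards the fixed tab and the hinge). About 5 N of friction and no spring: it stays where it is left. The bolt leaves its keeper after 8 mm.
- end_grip: Fixed finger tab of the end catch, like that of the centre catch, 217 mm from the hinge axis. Origin at its foot, 150 mm high.
- end_tab: Sliding thumb tab of the end catch, like that of the centre catch: 28 mm beyond its fixed tab when shot, 14 mm when squeezed home; same bolt. Origin at its foot, 150 mm high.
- end_catch (a joint): End catch, m: 0 bolt shot, 0.014 squeezed home; same friction, stays where it is left; the bolt leaves its keeper after 8 mm.
- cylinder_a_mid (a point): Centre of a small aluminium gas cylinder, 72 mm in diameter, 186 mm tall with its black cap, standing loose in the bay next to the hinge, its axis 82 to 92 mm behind the shut gate's middle plane; its top is 192 mm above the bench. Leave it standing.
- cylinder_b_mid (a point): Centre of the like cylinder in the bay next to the free end. Leave it standing.
- bottle: Brown jar with paper label, 68 mm in diameter, 125 mm tall, on the bench beyond the gate's swing. Origin at its underside. Leave it alone.
- stopwatch: Round black stopwatch lying on the bench beyond the gate's swing, 56 mm in diameter, 18 mm high. Origin at its underside. Leave it alone.
Things that resemble listed ones, but are neither listed nor needed, are in the scene too. What is shaped like the part that bears cylinder_b_mid but pink or red is not meant.

How it is judged (in metres and radians):
On the way, in this order (a step that is already met when the one before it is completed fails the run):
1. the centre catch is squeezed home between the fingers, while the end catch is still shot (value of joint centre_catch above 0.011 m and value of joint end_catch below 0.005 m and contact force between the fingers and centre_tab above 1 N and contact force between the fingers and centre_grip above 1 N), for 0.1 s.
2. the end catch is squeezed home between the fingers, the centre one still drawn (value of joint end_catch above 0.011 m and value of joint centre_catch above 0.009 m and contact force between the fingers and end_tab above 1 N and contact force between the fingers and end_grip above 1 N), for 0.1 s.
3. the gate has been swung past its detent by the handle (value of joint gate above 1.05 rad and contact force between the fingers and handle above 0.5 N), for 0.1 s.
At the end, for the whole second after the job is handed in: Still held by the fingers at its handle (more than 0.5 N), the gate stands still at more than 1.4 rad (80 degrees) open; both catches are still drawn (more than 9 mm); both cylinders stand upright within 30 mm of where they were, jar and stopwatch within 20 mm (value of joint gate above 1.4 rad and velocity of joint gate between -0.1 and 0.1 rad/s and contact force between the fingers and handle above 0.5 N and value of joint each of centre_catch, end_catch above 0.009 m and angle between each of cylinder_a_mid, cylinder_b_mid's own z axis and vertical below 0.15 rad and distance of each of cylinder_a_mid, cylinder_b_mid from where it was at the start of the episode below 0.03 m and distance of each of bottle, stopwatch from where it was at the start of the episode below 0.02 m); the arm keeps its last pose, push and grip.
It fails at once if a cylinder in the pen is knocked over or shoved (angle between any of cylinder_a_mid, cylinder_b_mid's own z axis and vertical above 0.4 rad or distance of any of cylinder_a_mid, cylinder_b_mid from where it was at the start of the episode above 0.04 m).
It fails at once if the jar or the stopwatch is disturbed (distance of any of bottle, stopwatch from where it was at the start of the episode above 0.03 m).
It also fails if it takes over 64 s, if anything falls off the work surface, if the arm or the gripper's body presses on something with over 40 N, if the wrist force passes 120 N, or if a joint passes its speed limit or range.

## Working session

There is one attempt and no reset: what is moved stays moved. The work goes in short steps, each a Python script; the robot and the scene stay as the last script left them, time stands still between calls to the robot, and variables do not carry over. Pictures are saved under pics/ and viewed, and the job is handed in when it is done.

```bash
mkdir -p pics; ls; python3 - <<'E'
from station import r
import cv2,numpy as np,pickle
s=r.sense();print(s)
d={}
for n in("scene","top"):
    p=r.snapshot(n);d[n]=p
    cv2.imwrite(f"pics/{n}0.png",p["frame"][:,:,::-1])
    print(n,[p[k] for k in("fx","fy","cx","cy","dist_coeffs","R","t")])
pickle.dump(d,open("d0.pkl","wb"))
E
```

```text
pics
{'clock': 0.0, 'joints': array([ 6.63647469e+01,  5.26215725e+00,  7.05802307e+01,  3.16964711e-04,
        1.04264469e+02, -3.24871929e+00]), 'joint_vel': array([ 0.06448854, -0.04136988,  0.05358189,  0.0148938 ,  0.03801167,
        0.0469253 ]), 'joint_torque': array([-2.02258620e-03, -4.46476901e+01, -4.06428087e+01,  6.97701448e-02,
        3.01765348e-02, -1.35804607e-04]), 'tcp_pos': array([0.20903701, 0.5624742 , 0.40353273]), 'orientation': array([-1.79893332e+02, -6.36248737e-03,  1.59613538e+02]), 'contact_force': array([-0.16717159, -0.27631267,  0.21721157]), 'torque': array([ 0.01568766,  0.00625233, -0.00723648]), 'opening': 0.08782479966761843}
scene [480.87418398269267, 480.87418398269267, 319.409860009425, 241.15622262044442, array([-0.07900472,  0.        ,  0.        ,  0.        ,  0.        ]), array([[-0.41107914,  0.91149758,  0.01364172],
       [ 0.77525348,  0.35742834, -0.52079461],
       [-0.47957896, -0.20351201, -0.85357301]]), array([ 0.36609717, -0.38918735,  1.36171858])]
top [469.94587681908683, 469.94587681908683, 317.8343319892068, 243.31054300316032, array([-0.00067882,  0.        ,  0.        ,  0.        ,  0.        ]), array([[ 3.12869069e-04, -9.99434164e-01,  3.36341196e-02],
       [-9.84892601e-01, -6.13225497e-03, -1.73057679e-01],
       [ 1.73166010e-01, -3.30718511e-02, -9.84337232e-01]]), array([-0.13629939,  0.64077663,  0.9155277 ])]
```

View pics/scene0.png

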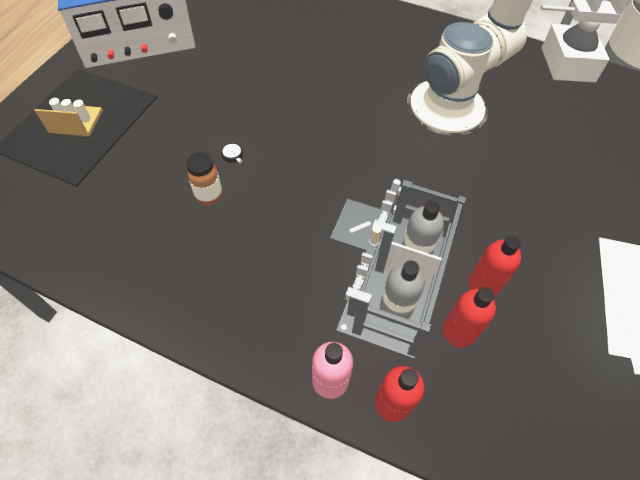

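View pics/top0.png

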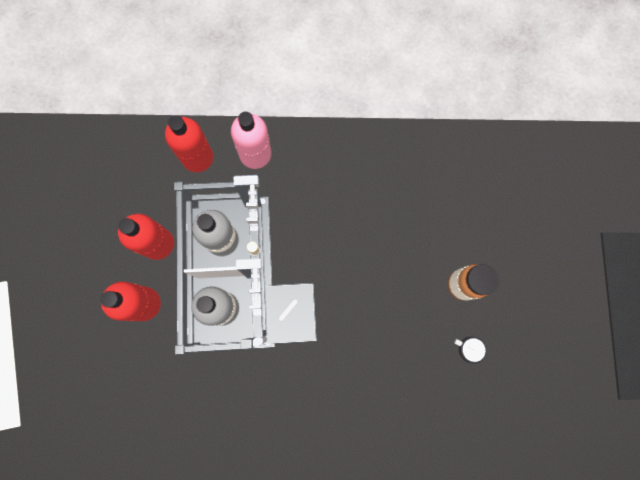

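The pen is seen in both views. The scene shows the gate with the ivory handle at about (376,235), and the top view shows it at (253,247). Next I'll enlarge both crops.

```bash
python3 - <<'E'
import cv2
a=cv2.imread("pics/scene0.png")[165:365,320:480];cv2.imwrite("pics/sc_crop.png",cv2.resize(a,None,fx=3,fy=3,interpolation=cv2.INTER_CUBIC))
a=cv2.imread("pics/top0.png")[165:360,170:325];cv2.imwrite("pics/top_crop.png",cv2.resize(a,None,fx=3,fy=3,interpolation=cv2.INTER_CUBIC))
E
```

```text
(no output)
```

View pics/sc_crop.png

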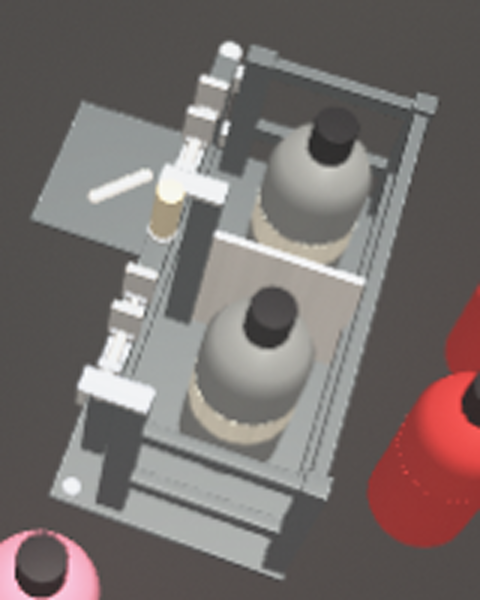

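View pics/top_crop.png

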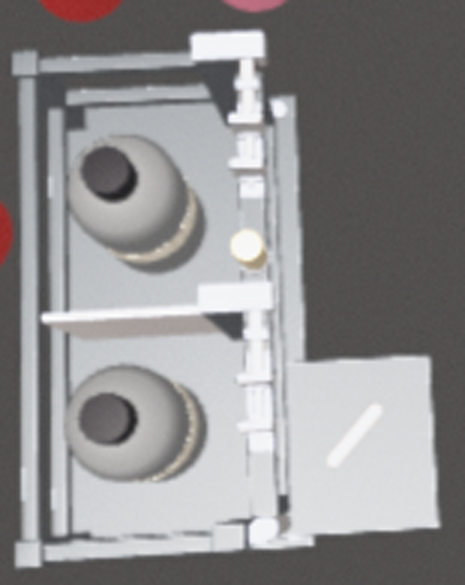

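```bash
cat > h.py <<'E'
import cv2,numpy as np,pickle
def K(p): return np.array([[p["fx"],0,p["cx"]],[0,p["fy"],p["cy"]],[0,0,1]])
def ray(p,uv):
    n=cv2.undistortPoints(np.array([[uv]],float),K(p),np.array(p["dist_coeffs"]))[0,0]
    d=p["R"].T@np.array([n[0],n[1],1]); return -p["R"].T@p["t"],d/np.linalg.norm(d)
def plane(p,uv,z):
    o,d=ray(p,uv);return o+d*(z-o[2])/d[2]
def tri(p,a,q,b):
    o1,d1=ray(p,a);o2,d2=ray(q,b)
    s=np.linalg.lstsq(np.c_[d1,-d2],o2-o1,rcond=None)[0]
    x=o1+d1*s[0];y=o2+d2*s[1];return (x+y)/2,np.linalg.norm(x-y)
def proj(p,X):
    return cv2.projectPoints(np.array(X,float).reshape(-1,3),cv2.Rodrigues(p["R"])[0],np.array(p["t"],float),K(p),np.array(p["dist_coeffs"]))[0][:,0]
E
python3 - <<'E'
from h import *
np.set_printoptions(precision=4,suppress=True)
d=pickle.load(open("d0.pkl","rb"));S,T=d["scene"],d["top"]
s=lambda x,y:((x+.5)/3-.5+320,(y+.5)/3-.5+165); t=lambda x,y:((x+.5)/3-.5+170,(y+.5)/3-.5+165)
for n,a,b in [("hinge",(230,48),(264,528)),("ck",(195,184),(235,297)),("ek",(116,388),(228,46)),("handle",(170,186),(246,246)),("capA",(335,125),(107,418)),("capB",(274,305),(108,172)),
 ("backpostnear",(427,102),(27,553)),("end",(316,487),(25,63))]:
    print(n,*tri(S,s(*a),T,t(*b)))
print("bottle/sw",plane(T,(482,280),.125),plane(T,(473,350),.018))
print("handle@0.2",plane(T,t(246,246),.2),plane(S,s(170,186),.2))
E
```

```text
hinge [ 0.4464 -0.0225  0.1499] 0.0005595119129123747
ck [ 0.5825 -0.0035  0.1743] 0.002376847926093212
ek [0.7389 0.0044 0.1746] 0.0015455647218618998
handle [ 0.6091 -0.0133  0.2024] 0.0005069867157391504
capA [0.5098 0.0663 0.1889] 0.0016334286962465217
capB [0.6552 0.0721 0.1898] 0.002604416909368328
backpostnear [0.4316 0.1188 0.1484] 0.0019849619372297113
end [0.7357 0.1356 0.1452] 0.0004524827724924592
bottle/sw [ 0.5597 -0.4481  0.125 ] [ 0.4229 -0.4615  0.018 ]
handle@0.2 [ 0.6096 -0.0133  0.2   ] [ 0.6074 -0.0134  0.2   ]
```

Heights triangulate well: hinge 150, keepers 174 and handle top 202 mm. The distances along the gate agree with the text to about 1 mm. There is only one pen, and the crop confirms its ivory handle, two catches and two grey cylinders; the red and pink cylinders outside it are decoys. I'll start with the centre catch.

```bash
cat >> h.py <<'E'
A=np.radians(3.1); H=np.array([.4459,-.0222]); U=np.array([np.cos(A),np.sin(A)]); OUT=np.array([np.sin(A),-np.cos(A)])
def P(s,tip,out=0.):
    q=H+s*U+out*OUT; return [q[0],q[1],tip+.182]
def st(r,msg=""):
    s=r.sense();f=s["contact_force"];q=s["tcp_pos"][:2]-H
    print(msg,"t%.2f"%s["clock"],"s,out,tip %.1f %.1f %.1f"%(1e3*q@U,1e3*q@OUT,1e3*(s["tcp_pos"][2]-.182)),"f_u %.1f f_out %.1f fz %.1f"%(f[:2]@U,f[:2]@OUT,f[2]),"open %.1f"%(1e3*s["opening"]),"yaw %.1f"%s["orientation"][2])
    return s
E
python3 - <<'E'
from h import *
from station import r
Y=93.1
# perpendicular check
d=pickle.load(open("d0.pkl","rb"))
for n,h in(("handle",(.6091,-.0133)),("ck",(.5825,-.0035)),("ek",(.7389,.0044)),("capA",(.5098,.0663)),("capB",(.6552,.0721))):
    q=np.array(h)-H;print(n,q@U,q@OUT)
r.reach(P(.064,.235),[180,0,Y]);st(r)
r.servo_line(P(.064,.167),speed=.1);st(r)
for n in("scene","top"):
    p=r.snapshot(n);a=p["frame"][:,:,::-1]
    a=a[150:350,300:500] if n=="scene" else a[150:370,150:350]
    cv2.imwrite(f"pics/{n}1.png",cv2.resize(a,None,fx=2.5,fy=2.5,interpolation=cv2.INTER_CUBIC))
E
```

```text
handle 0.1634424860328022 -6.131408678796031e-05
ck 0.13741138296937583 -0.011285469881379857
ek 0.29400974083097503 -0.010715983226138072
capA 0.06859246818299757 -0.08491485917414258
capB 0.21409335716374042 -0.0828433124540483
 t2.43 s,out,tip 64.1 -0.7 235.0 f_u 0.4 f_out -0.1 fz -0.1 open 87.8 yaw 93.2
 t3.27 s,out,tip 64.1 -0.0 167.7 f_u 0.4 f_out 0.7 fz 0.6 open 87.6 yaw 93.1
```

View pics/scene1.png

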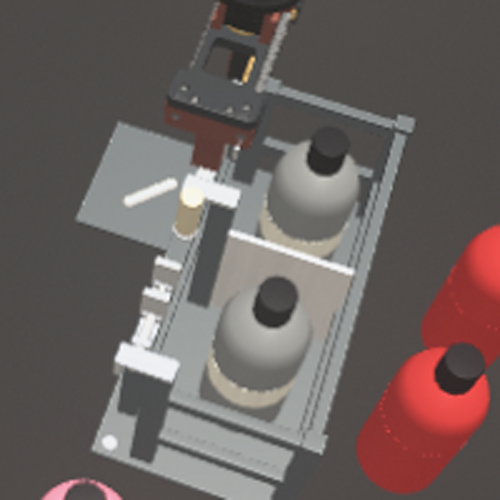

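View pics/top1.png

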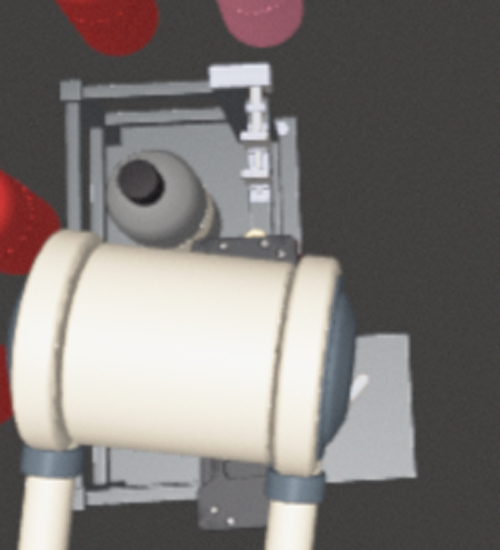

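The scene crop shows the far finger (red-brown, near (207,150)) in the gap in front of the centre keeper, touching nothing. The top view is blocked by the arm. Now I'll squeeze.

```bash
python3 - <<'E'
from h import *
from station import r
r.servo_line(P(.066,.167),speed=.05);st(r)
r.grab(20);st(r,"grab")
r.wait(.3);st(r)
E
```

```text
t3.62 s,out,tip 66.1 0.0 167.3 f_u 0.1 f_out 0.7 fz -0.4 open 88.0 yaw 93.1
grab t4.67 s,out,tip 67.0 0.0 167.1 f_u 9.3 f_out -0.1 fz -3.0 open 19.3 yaw 93.1
 t4.97 s,out,tip 67.0 0.0 167.0 f_u 8.3 f_out -0.3 fz -4.1 open 19.2 yaw 93.1
```

```bash
python3 - <<'E'
from h import *
from station import r
r.servo_line(P(.067,.167),speed=.02);st(r)
r.wait(.4);st(r)
r.let_go();st(r)
r.servo_line(P(.067,.235),speed=.15);st(r)
p=r.snapshot("scene");a=p["frame"][150:350,300:500,::-1];cv2.imwrite("pics/scene2.png",cv2.resize(a,None,fx=3,fy=3,interpolation=cv2.INTER_CUBIC))
E
```

```text
t5.22 s,out,tip 67.4 0.0 167.0 f_u 6.0 f_out -0.2 fz -2.6 open 19.6 yaw 93.1
 t5.62 s,out,tip 67.4 0.0 167.0 f_u 5.3 f_out -0.5 fz -2.1 open 19.6 yaw 93.1
 t6.75 s,out,tip 67.0 0.0 167.0 f_u -0.2 f_out -0.6 fz -0.0 open 88.1 yaw 93.1
 t7.35 s,out,tip 67.0 -0.0 234.4 f_u -0.3 f_out 0.2 fz -0.9 open 87.7 yaw 93.1
```

View pics/scene2.png

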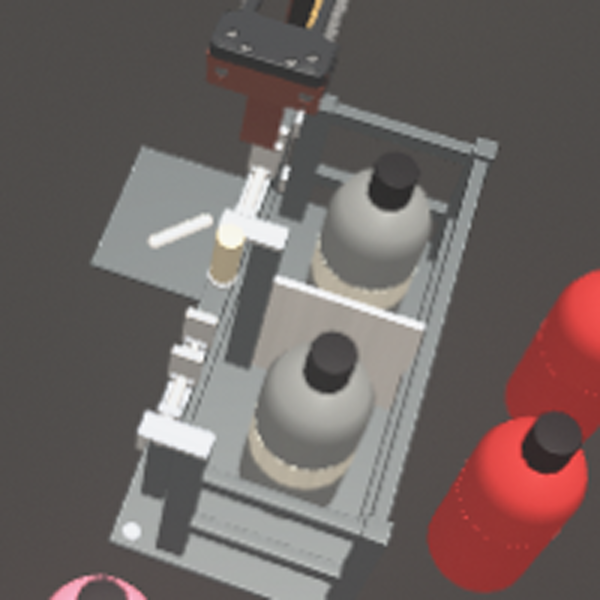

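The centre catch is home: 19.6 mm over both tabs, and the thumb tab is seen drawn in next to the gripper at (265,150).

For the end catch, the fully open hand (115 mm) doesn't fit low between the handle and the end keeper. I'll come in at tip height 179 mm, just above the 175 mm keeper, close lightly on the fixed tab, then lower and shift towards the hinge.

```bash
python3 - <<'E'
from h import *
from station import r
r.servo_line(P(.238,.235),speed=.2);st(r)
r.servo_line(P(.238,.1795),speed=.1);st(r)
p=r.snapshot("scene");a=p["frame"][150:350,300:500,::-1];cv2.imwrite("pics/scene3.png",cv2.resize(a,None,fx=3,fy=3,interpolation=cv2.INTER_CUBIC))
E
```

```text
t8.41 s,out,tip 237.8 -0.0 234.6 f_u 0.7 f_out 0.7 fz 0.2 open 88.1 yaw 93.1
 t9.12 s,out,tip 237.9 0.0 180.3 f_u -1.1 f_out 0.1 fz -0.0 open 87.8 yaw 93.1
```

View pics/scene3.png

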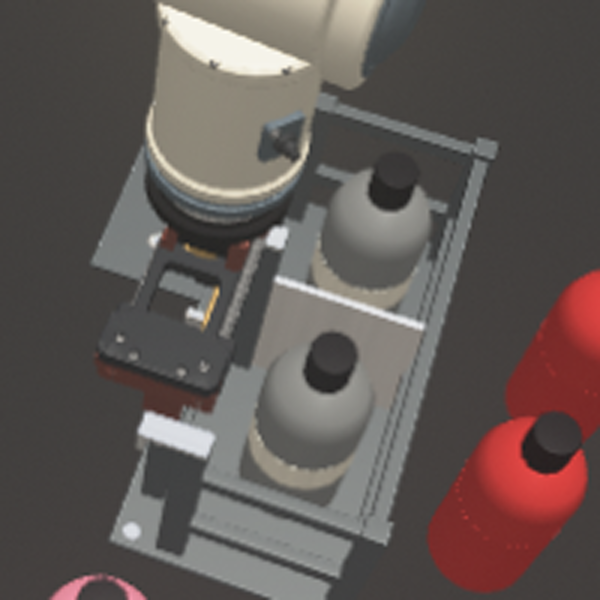

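The picture shows the far finger ending above and in front of the end keeper at (178,430), with no contact force. Now I'll close lightly.

```bash
python3 - <<'E'
from h import *
from station import r
r.grab(3);st(r,"grab3")
E
```

```text
grab3 t10.01 s,out,tip 237.3 0.0 179.4 f_u -6.1 f_out -0.3 fz 1.5 open 43.0 yaw 93.1
```

```bash
python3 - <<'E'
from h import *
from station import r
r.servo_line(P(.238,.167),speed=.05);st(r,"low")
for s in(.234,.230,.227):
    r.servo_line(P(s,.167),speed=.04);st(r)
E
```

```text
low t10.41 s,out,tip 237.2 0.1 166.2 f_u -5.5 f_out 0.4 fz -0.0 open 42.8 yaw 93.1
 t10.66 s,out,tip 233.1 0.1 166.3 f_u -5.7 f_out -0.3 fz -1.0 open 34.7 yaw 93.1
 t10.91 s,out,tip 229.9 0.1 166.5 f_u -0.7 f_out 0.8 fz -3.4 open 29.8 yaw 93.1
 t11.16 s,out,tip 227.1 -0.0 166.8 f_u 3.2 f_out 1.0 fz -3.8 open 24.6 yaw 93.1
```

```bash
python3 - <<'E'
from h import *
from station import r
r.servo_line(P(.2245,.167),speed=.04);st(r)
r.grab(20);st(r,"grab20")
r.wait(.4);s=st(r)
r.servo_line(P(.2252,.167),speed=.02);r.wait(.3);st(r)
E
```

```text
t11.41 s,out,tip 224.7 -0.1 167.1 f_u 4.8 f_out 0.0 fz -3.3 open 19.8 yaw 93.1
grab20 t11.62 s,out,tip 224.7 0.0 167.1 f_u 5.5 f_out 0.4 fz -3.5 open 19.8 yaw 93.1
 t12.03 s,out,tip 224.7 -0.0 167.1 f_u 5.8 f_out 0.7 fz -3.4 open 19.6 yaw 93.1
 t12.57 s,out,tip 225.0 0.0 167.1 f_u -1.1 f_out 1.2 fz -0.5 open 19.5 yaw 93.1
```

The end catch is home (19.5 mm) and the force is balanced. Opening low down would hit the handle, so I'll lighten the grip, slide up off the tabs, and open above 200 mm.

```bash
python3 - <<'E'
from h import *
from station import r
r.grab(3);st(r)
r.servo_line(P(.2252,.212),speed=.06);st(r)
r.servo_line(P(.2252,.24),speed=.15)
r.let_go();st(r)
r.reach(P(.164,.25,.01),[180,0,183.1]);s=st(r);print(s["joints"])
for n in("scene","top"):
    p=r.snapshot(n);a=p["frame"][:,:,::-1]
    a=a[150:350,300:500] if n=="scene" else a[150:350,150:350]
    cv2.imwrite(f"pics/{n}4.png",cv2.resize(a,None,fx=3,fy=3,interpolation=cv2.INTER_CUBIC))
E
```

```text
t12.79 s,out,tip 225.1 0.0 167.1 f_u -1.8 f_out -0.3 fz -0.2 open 20.1 yaw 93.1
 t13.69 s,out,tip 225.2 -0.0 211.6 f_u 0.6 f_out -0.2 fz 0.1 open 0.6 yaw 93.1
 t15.40 s,out,tip 225.2 0.0 240.0 f_u 0.2 f_out -0.6 fz -0.7 open 87.7 yaw 93.1
 t16.82 s,out,tip 164.1 10.0 250.0 f_u 0.3 f_out 0.9 fz 0.3 open 88.2 yaw -177.0
[-5.37798268e+00  7.33586930e+00  6.54682518e+01  2.12916145e-03
  1.07198398e+02 -9.84263127e+01]
```

View pics/scene4.png

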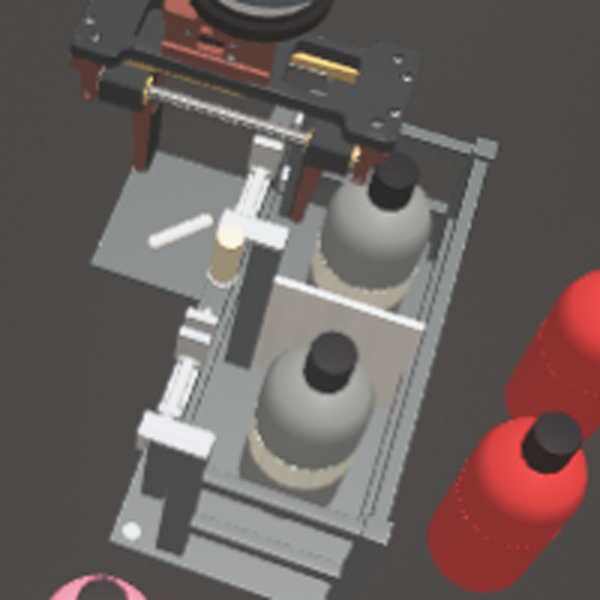

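View pics/top4.png

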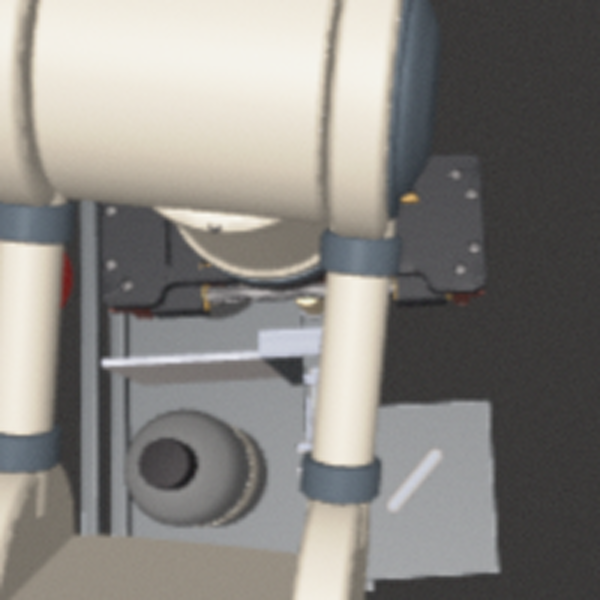

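Both catches are visibly drawn: the end tabs stand together at (198,330) and the bolt is clear of its keeper. Next I'll grip the handle.

```bash
python3 - <<'E'
from h import *
from station import r
r.servo_line(P(.164,.172,.01),speed=.12);st(r)
r.servo_line(P(.164,.172,.0),speed=.08);st(r)
r.grab(25);st(r)
r.wait(.2);st(r)
E
```

```text
t17.73 s,out,tip 164.1 10.0 173.0 f_u -0.1 f_out 0.6 fz 1.0 open 87.3 yaw -176.9
 t18.00 s,out,tip 164.1 -0.7 172.9 f_u -0.3 f_out 0.2 fz 0.1 open 87.5 yaw -176.8
 t19.08 s,out,tip 164.0 -0.1 172.0 f_u 0.3 f_out -0.8 fz -0.5 open 17.6 yaw -176.9
 t19.28 s,out,tip 164.0 -0.0 172.0 f_u 0.3 f_out -0.7 fz 0.3 open 17.5 yaw -176.9
```

```bash
python3 - <<'E'
from h import *
from station import r
for g in range(6,97,6):
    a=A-np.radians(g);u=np.array([np.cos(a),np.sin(a)]);q=H+.164*u
    r.servo_line([q[0],q[1],.172+.182],[180,0,183.1-g],speed=.06)
    s=r.sense();f=s["contact_force"];x=s["tcp_pos"][:2]-H
    o=np.array([u[1],-u[0]])
    fr,ft=f[:2]@u,f[:2]@o
    print(g,"t%.2f R %.1f th %.1f"%(s["clock"],1e3*np.linalg.norm(x),3.1-np.degrees(np.arctan2(x[1],x[0]))),"fr %.1f ft %.1f fz %.1f open %.1f"%(fr,ft,f[2],1e3*s["opening"]))
    if abs(fr)>30 or abs(ft)>30: print("stop");break
E
```

```text
6 t19.72 R 163.9 th 6.0 fr -1.1 ft -0.8 fz 0.5 open 17.8
12 t20.15 R 163.8 th 11.9 fr -1.4 ft -1.7 fz 0.7 open 17.2
18 t20.58 R 163.8 th 17.9 fr -4.4 ft -1.2 fz 1.8 open 17.5
24 t21.02 R 163.6 th 23.9 fr -6.3 ft -0.1 fz 2.0 open 17.6
30 t21.45 R 163.5 th 29.8 fr -6.7 ft -0.6 fz 1.2 open 17.7
36 t21.88 R 163.4 th 35.8 fr -5.5 ft -1.0 fz 1.4 open 17.3
42 t22.32 R 163.2 th 41.7 fr -7.9 ft -2.0 fz 2.1 open 17.7
48 t22.75 R 163.1 th 47.8 fr -7.8 ft 0.4 fz 0.4 open 17.3
54 t23.18 R 163.0 th 53.7 fr -7.5 ft -1.2 fz 1.3 open 17.2
60 t23.62 R 162.9 th 59.7 fr -8.0 ft -0.7 fz 1.4 open 17.5
66 t24.05 R 162.7 th 65.7 fr -8.1 ft -1.6 fz 0.8 open 17.5
72 t24.48 R 162.6 th 71.7 fr -8.3 ft -1.8 fz 1.3 open 17.2
78 t24.92 R 162.5 th 77.7 fr -9.6 ft -1.6 fz 0.4 open 17.6
84 t25.35 R 162.5 th 83.8 fr -8.9 ft -1.3 fz 0.7 open 17.3
90 t25.78 R 162.4 th 89.8 fr -9.5 ft -1.2 fz 0.4 open 17.5
96 t26.22 R 162.3 th 95.8 fr -9.3 ft -1.3 fz -0.1 open 17.6
```

```bash
python3 - <<'E'
from h import *
from station import r
r.wait(.5);st(r)
for n in("scene","top"):
    p=r.snapshot(n);a=p["frame"][:,:,::-1]
    cv2.imwrite(f"pics/{n}5full.png",a)
    a=a[120:360,270:510] if n=="scene" else a[160:360,150:350]
    cv2.imwrite(f"pics/{n}5.png",cv2.resize(a,None,fx=2.5,fy=2.5,interpolation=cv2.INTER_CUBIC))
E
```

```text
t26.72 s,out,tip -16.2 161.5 171.9 f_u 1.5 f_out -8.5 fz 0.3 open 17.3 yaw 87.3
```

View pics/scene5.png

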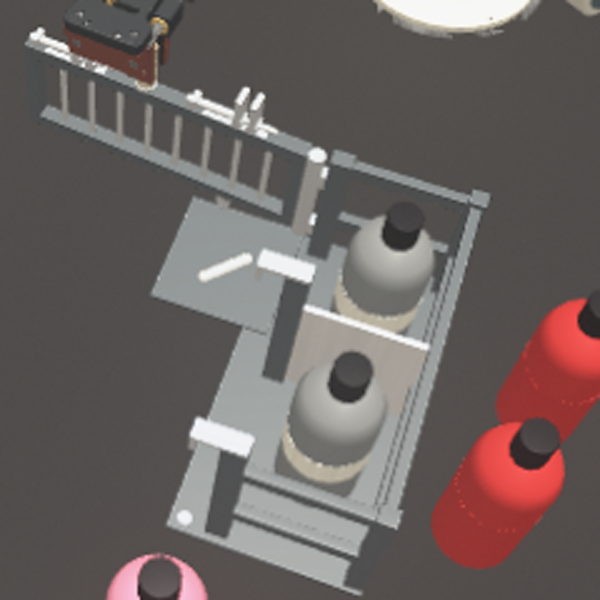

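View pics/top5full.png

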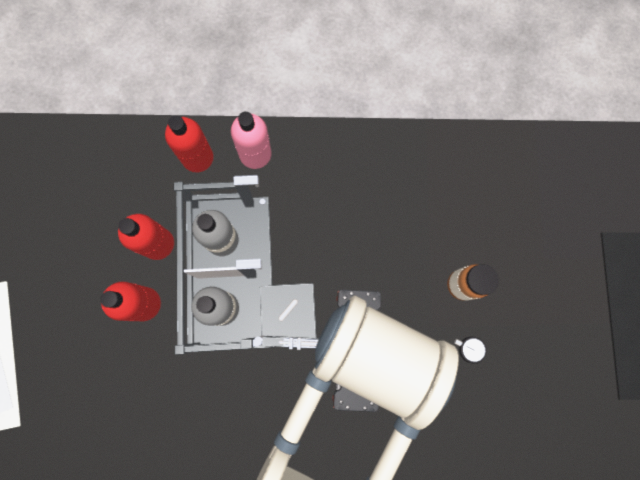

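The gate stands open at about a right angle with the handle in the fingers. Cylinders, jar (473,283) and stopwatch (473,350) are where they were. I'll hand in now.

```bash
python3 - <<'E'
from h import *
from station import r
s=st(r);print(s["joint_vel"].round(2))
r.hand_in()
E
```

```text
t26.82 s,out,tip -16.2 161.5 171.9 f_u 1.7 f_out -9.2 fz -0.0 open 17.8 yaw 87.3
[-0.04 -0.04  0.01  0.    0.03 -0.08]
the job is handed in; nothing more can be done
```

The gate is open and the gripper is still holding it by the handle. I handed the job in at 26.8 s; it reported no verdict.

- **Catches:** I squeezed the centre catch home first, then the end catch. Each closed to about 19.6 mm over both tabs, against 20 mm in the text.
- **Gate:** I swung it out by the handle to about 96° (1.67 rad), worked out from the gripper's position. It is held with a 25 N grip, with the fingers 17.8 mm apart on the 18 mm post and the arm still.
- **Surroundings:** The last pictures show both catches clear of their keepers. Both cylinders are standing in the pen, and the jar and stopwatch look unmoved. I compared these by eye, not by measurement.

Two checks did not match exactly:
- **Side force:** A steady pull of about 9 N along the gate remains at the handle. This comes from a 1–2 mm error in where I placed the hinge, and is well under the limits.
- **Detent:** The expected 8 N peak did not show in my force readings, taken every 6°. The pictures show the gate well past the detent.

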